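# Fit the red clamp handle and tighten the key vise

## Robot

A 7-joint arm with a two-finger parallel gripper is mounted at the origin on the work surface. World frame = base frame: x ahead of the robot, y to its left, z up, the work surface at z = 0. Lengths are in m, angles in rad, forces in N, time in s.
With the tool pointing down it reaches from about 0.425 to 0.975 m from the base axis. Payload 16.7 kg.
Tool frame: the origin (TCP) lies on the centre line of the jaws, within the pads' length; the fingertips stand 22 mm ahead of it and the grasp point (between the pads) lies 3 mm ahead of it; z points along the fingers, y is the line along which they close (so a half turn about z gives the same grasp; the last joint's range is limited). The gripper opens to 85 mm and grips with 20 to 120 N. Pads are 22 mm wide; open, the fingers measure 114 mm over their backs; the gripper's body (76 mm by 85 mm) begins 54 mm behind the grasp point. The pads swing forward as they close: fully open they stand 13 mm farther back than shut.
Start: joints at [0.98, 0.426, 0.074, 1.606, -0.034, 1.111, -0.067], TCP at [0.289, -0.61, 0.253] pointing down, gripper open.
Joint ranges: [-2.85, 2.85], [-0.5, 2.14], [-1.23, 1.37], [0.21, 2.46], [-1.02, 4.16], [0.16, 2.05], [-2.73, 2.73]. Speed limits (rad/s): [1.89, 1.89, 2.39, 2.39, 3.01, 3.01, 3.01].

## Interface

Orientations are given as [roll, pitch, yaw] about the fixed x, y, z axes, in that order (R = Rz(yaw) Ry(pitch) Rx(roll)).
In Python, from bench import arm gives the robot as it stands.
- The arm moves only by the tool servo_tool, never from a script. Its arguments are lists of equal length, an entry for each row: "slide": the shift along the tool's x, y, z in m, a list of three; "spin": the turn about the tool's z in degrees. A call has exactly 8 rows; each row is the pose to reach, as a shift and turn from the pose commanded when the call began, along the tool's axes at that moment; what a row does not reach only later rows make up. A row lasts 1/8 s, in which the tool goes at most 62.5 mm and 10.7 degrees, less where a joint would pass 70% of its speed; a pose out of reach is approached as far as the arm can. A call with a gripper value outside its range is refused whole. "hand" is the opening, from 0 (shut) to 1 (fully open), set as the call begins (left out, the last holds). The fingers move at their own pace and stop on an object; "squeeze" is the grip in N (left out, the last holds). Time passes only in rows, so rows that repeat a pose let the fingers close, or fill a call up. It gives the time, the measured TCP pose, the force, the opening and the grip force at its end, in the units of the state.
- arm.sense(): the state, without advancing time (a new reading comes with each control period).
- arm.capture(name): name is "scene" or "top" or "wrist"; returns a dict with "img" (480x640x3 uint8, red, green, blue), "mtx" (3x3 intrinsics, pixels), "camera_from_world" (4x4, takes a point from world to camera coordinates). Camera axes: x right, y down, z forward; pixel columns grow to the right and rows downward; lengths in m; the calibration is good to about 2 mm. A picture is of the moment at which its call begins. There is no depth.
- arm.close_job(): hands the job in; it is judged then, once.
The state is a dict: "t": time; "joint_pos": joint angles; "dq": joint speeds; "tau": joint torques, N m; "tcp_pos": TCP position; "tool_rot": TCP orientation; "force": force on the tool from outside, world axes, zero at the start; "ft_torque": the same for the moment, N m; "finger_gap": finger opening in m; "gripper_force": force on a finger pad.
Only numpy, scipy, OpenCV 4.12 (cv2) and the standard library are available. Lean on these libraries where they do the work, as an engineer would, in place of code of your own. Each camera call takes 0.05 s, during which the arm holds its last target. There are 200 camera calls.

## Task

Swing both flaps of the carton wide open, well past upright, and take out the red clamp handle. Put its square tip fully home into the square recess of the bare clamp head on the key vise, feeling for the angle at which it drops in, then turn the head clockwise with it until the clamp stops firm and its jaw is fully closed. Leave the handle standing upright in the recess and the flaps open, and do not disturb the other things on the bench.

Things in the scene. Friction and masses are not known exactly. Their poses are not given: they have to be found in the camera images.
- carton: brown carton fixed to the bench, 150 (x) x 140 (y) x 125 mm tall, walls 4 mm, origin at the centre of its underside, z up. Two flaps hinged on its -x and +x top edges cover it; two short flaps already hang outside. Inside, a board insert (top 43 mm up) holds the red handle upright in a loose round hole at the centre, the handle's top 5 mm below the rim.
- flap_near (a joint): angle (rad) of the flap hinged along the carton's -x top edge (75 mm from its centre): 0 = shut, level; 1.57 = upright; 2.5 = limit, leaning outward. Flap 69 mm from hinge to free edge, 138 mm wide, 3 mm thick; stays where left, about 0.5 N at its edge moves it. It starts ajar at 0.85 to 1.15, leaving at least 45 mm between the two free edges.
- flap_far (a joint): the same for the flap hinged along the carton's +x top edge
- driver: loose red clamp handle, 100 mm, 130 to 210 g, z along it, origin at the bottom of its tip. From there up: round pilot nose 10 mm diameter to 5 mm; square steel drive 14 x 14 mm (sides along its x and y) to 23 mm; collar 28 mm diameter to 31 mm; neck to 38 mm; flat red grip 44 (x) x 20 (y) mm to 100 mm. Starts upright in the carton, yaw within 0.4 rad of the carton's.
- driver_tip (a point): centre of the bottom of the handle's pilot nose (the handle's origin)
- driver_grip (a point): on the handle's axis, 72 mm above its tip: where to grip it, across the 20 mm thickness
- vise: twin-clamp key vise bolted to the bench, base 150 (x) x 240 (y) x 30 mm, origin at the centre of its underside, z up. The -y station already has a like red handle fixed in it (top 179 mm up, 110 mm from the bare head): leave it. The +y station has a bare steel clamp head, 36 mm square, with a square recess in its top.
- recess (a point): centre of the recess's mouth, on top of the bare clamp head, 102 mm above the bench; fixed to the vise (vise axes; it does not turn with the head). The recess is 15.6 mm square, 24.5 mm deep; the handle is fully home when its collar rests on the head, its tip 23 mm below the mouth. The square enters only when turned within about 0.15 rad of the recess's sides.
- head_axis (a point): on the bare head's turning axis, 70 mm above the bench, vise axes. At the start the recess's sides are turned clockwise (from above) from the vise's axes by an unknown 0 to 0.85 rad that no reading gives. The head turns clockwise to a firm stop at 1.5 rad from the vise's axes. It is stiff (friction 0.15 N m, 0.35 N m once it moves the jaw: a light press does not turn it) and stays where left.
- jaw (a joint): travel (m) of the sliding jaw of the bare station, driven by the clamp head: 0 = open, 0.008 = fully closed (head at its stop). The head turns through its lost motion first: the jaw begins to move when the head is 0.9 rad clockwise from the vise's axes, then travels evenly until the stop at 1.5 rad.
- brush: bystander: paint brush, 190 mm, blue handle, loose, lying at the side; leave alone
- screwdriver: bystander: screwdriver, 200 mm, yellow handle, loose, lying at the side; leave alone
- oil_can: bystander: green can with paper label, 52 mm diameter, 115 mm tall, loose, standing at the back, origin at the centre of its underside; leave alone
- mug: bystander: white mug, 80 mm diameter, 90 mm tall, loose, standing at the back, origin at the centre of its underside; leave alone
- tester: bystander: flat black hand-held tester, 80 x 150 x 22 mm, loose, lying at the back, origin at the centre of its underside; leave alone
Mind the look-alikes: they are no part of the job. There is more than one size of the driver; the job needs the largest. Leave any orange or purple look-alike of the carton alone.

How it is judged:
By the outcome, as a careful person would: the job done as asked, in the order asked, and still so for the second after the job is handed in, with the robot touching nothing.
It also fails if it takes over 72 s, if anything falls off the work surface, if the arm or the gripper's body presses on something with over 40 N, if the wrist force passes 120 N, or if a joint passes its speed limit or range.

## Working session

There is one attempt and no reset: what is moved stays moved. The work goes in short steps, Python scripts to look and compute and a tool call to move; the robot and the scene stay as the last step left them, time stands still between calls to the robot, and variables do not carry over. Pictures are saved under pics/ and viewed, at most 12 in all, crops included, and the job is handed in when it is done.

Besides the shell and the picture viewer there is one more tool, called after "Request:" as a command line: name --pt "numbers of a row" for each row, then --argument value for the rest. servo_tool: Moves the arm, as the interface text tells. Its arguments: {"type":"object","properties":{"slide":{"type":"array","items":{"type":"array","items":{"type":"number"}}},"spin":{"type":"array","items":{"type":"number"}},"hand":{"type":"number"},"squeeze":{"type":"number"}},"required":["slide","spin"]}

```bash
mkdir -p pics; ls
python3 - <<'E'
from bench import arm
import cv2,numpy as np
s=arm.sense(); print({k:np.round(v,3) for k,v in s.items()})
for n in("scene","top"):
    c=arm.capture(n); np.savez(f"{n}0.npz",**c); cv2.imwrite(f"pics/{n}0.png",c["img"][:,:,::-1])
    print(n,c["mtx"].round(1).tolist(),c["camera_from_world"].round(3).tolist())
E
```

```text
pics
{'t': np.float64(0.0), 'joint_pos': array([ 0.979,  0.427,  0.074,  1.607, -0.034,  1.111, -0.067]), 'dq': array([ 0.001, -0.001,  0.001,  0.   ,  0.001, -0.   ,  0.001]), 'tau': array([-3.0000e-03, -9.4985e+01,  3.7590e+00, -4.6353e+01,  1.9000e-02,
        1.0000e-02, -0.0000e+00]), 'tcp_pos': array([ 0.288, -0.61 ,  0.253]), 'tool_rot': array([-3.14 ,  0.   ,  0.442]), 'force': array([-0.509, -0.329, -0.37 ]), 'ft_torque': array([ 0.019,  0.025, -0.044]), 'gripper_force': np.float64(0.0), 'finger_gap': np.float64(0.085)}
scene [[518.2, 0.0, 311.6], [0.0, 518.2, 236.1], [0.0, 0.0, 1.0]] [[0.948, 0.319, 0.003, -0.5], [0.223, -0.657, -0.72, -0.042], [-0.227, 0.683, -0.694, 1.444], [0.0, 0.0, 0.0, 1.0]]
top [[467.4, 0.0, 311.6], [0.0, 467.4, 237.0], [0.0, 0.0, 1.0]] [[0.026, -1.0, -0.004, -0.024], [-0.982, -0.025, -0.185, 0.514], [0.185, 0.009, -0.983, 1.144], [0.0, 0.0, 0.0, 1.0]]
```

View pics/scene0.png

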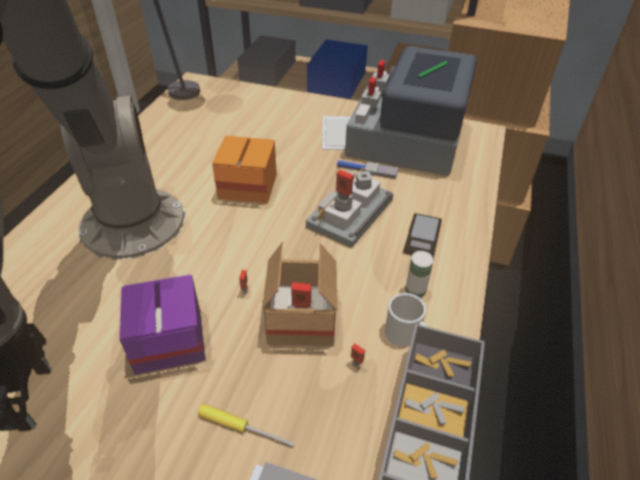

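View pics/top0.png

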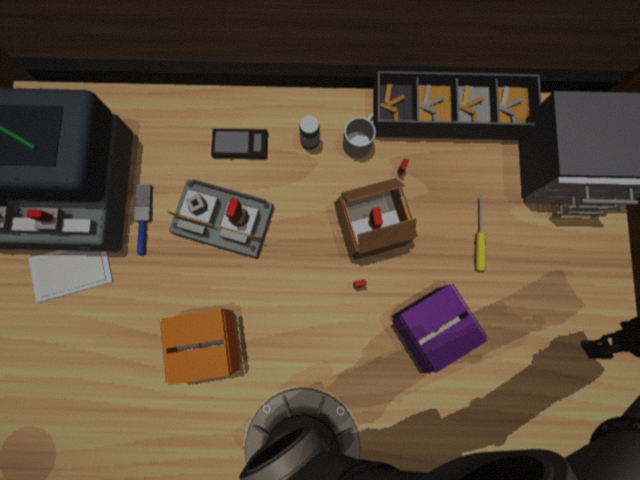

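The scene view shows the carton at about (300,300) with the red handle at (301,294), and the vise at (350,205). In the top view the carton is at (377,217), the handle at (377,216), the bare head at (197,203) and the fixed handle at (235,210). I'll zoom in on both.

```bash
cat > h.py <<'E'
import numpy as np,cv2
def load(n): return dict(np.load(n))
def proj(c,p):
    T=c["camera_from_world"]; q=np.atleast_2d(p)@T[:3,:3].T+T[:3,3]; q=q@c["mtx"].T
    return q[:,:2]/q[:,2:]
def ray(c,uv):
    T=c["camera_from_world"]; R=T[:3,:3]; o=-R.T@T[:3,3]
    d=R.T@np.linalg.solve(c["mtx"],[uv[0],uv[1],1]); return o,d/np.linalg.norm(d)
def plane(c,uv,z):
    o,d=ray(c,uv); return o+d*(z-o[2])/d[2]
def tri(c1,u1,c2,u2):
    o1,d1=ray(c1,u1);o2,d2=ray(c2,u2)
    s=np.linalg.lstsq(np.c_[d1,-d2],o2-o1,rcond=None)[0]
    a,b=o1+s[0]*d1,o2+s[1]*d2; return (a+b)/2,np.linalg.norm(a-b)
def red(img):
    h=cv2.cvtColor(img,cv2.COLOR_RGB2HSV); return (((h[...,0]<6)|(h[...,0]>174))&(h[...,1]>170)&(h[...,2]>90)).astype(np.uint8)
def crop(c,x,y,w,hh,k): return cv2.resize(c["img"][y:y+hh,x:x+w,::-1],None,fx=k,fy=k,interpolation=cv2.INTER_CUBIC)
E
python3 - <<'E'
from h import *
t=load("top0.npz");s=load("scene0.npz")
a=crop(t,160,165,120,100,3.3);b=crop(t,325,165,120,100,3.3)
c=crop(s,250,235,120,100,3.3)
d=crop(s,290,160,120,100,3.3)
cv2.imwrite("pics/crops.png",np.vstack([np.hstack([a,b]),np.hstack([d,c])])[:600*2][:,:800] if 0 else cv2.resize(np.vstack([np.hstack([a,b]),np.hstack([d,c])]),(720,600)))
for n,c in(("top",t),("scene",s)):
    k,l,st,ce=cv2.connectedComponentsWithStats(red(c["img"]))
    for i in range(1,k):
        if st[i,4]>15: print(n,st[i],ce[i].round(1))
E
```

```text
top [401 159   7  11  47] [404.  163.9]
top [227 198  11  19 127] [231.9 206.9]
top [373 208   9  17 120] [376.7 216.1]
top [ 27 210  14   7  90] [ 33.6 213.1]
top [355 280  11   7  57] [359.9 283. ]
scene [379  61   5  15  51] [380.7  67.2]
scene [370  78   5  11  35] [371.9  82.1]
scene [338 172  14   7  49] [344.8 174.8]
scene [241 271   4   8  23] [242.7 275. ]
scene [292 283  18   9 132] [300.7 286.9]
scene [353 346  10   8  42] [357.9 349.4]
```

View pics/crops.png

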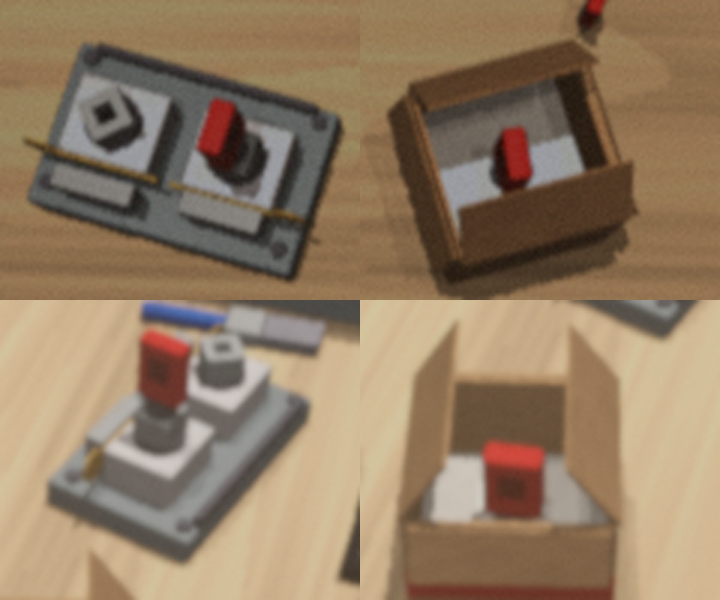

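The crops (3x) show the bare head's recess at top px (195,202.3) and scene px (364,175.5). The near flap's free edge runs from top (359,233) to (415.5,220). The far flap's hinge edge runs from about (347,201) to (399,188).

Run:
```python
from h import *
np.set_printoptions(precision=4,suppress=True)
t=load("top0.npz");s=load("scene0.npz")
A=lambda x,y:(160+x/3,165+y/3)
B=lambda x,y:(325+(x-360)/3,165+y/3)
D=lambda x,y:(290+x/3,160+(y-300)/3)
C=lambda x,y:(250+(x-360)/3,235+(y-300)/3)
print("recess",tri(t,A(105,112),s,D(222,347)))
print("recess@.102",plane(t,A(105,112),.102),plane(s,D(222,347),.102))
print("handle top",tri(t,B(515,135),s,C(515,448)),plane(t,B(515,135),.12))
print("base corners@.03",[plane(t,A(*p),.03) for p in((88,42),(340,115),(293,280),(32,205))])
# near free edge ends: left(+y) top(462,205) right(632,165); scene: near flap = left one: free edge (457,325)far-end , (413,375)near?
print("near flap free edge +y",tri(t,B(462,207),s,C(457,325)))
print("far flap free +y",tri(t,B(410,88) ,s,C(570,325)))
for h in (.125,.183): print(h,[plane(t,B(*p),h) for p in((455,268),(635,212),(462,205),(632,165),(425,108),(583,70),(410,84),(575,40))])
```

```text
recess (array([0.5854, 0.2789, 0.1003]), np.float64(0.0011667954874135258))
recess@.102 [0.5844 0.2782 0.102 ] [0.5863 0.2772 0.102 ]
handle top (array([ 0.5656, -0.1683,  0.1284]), np.float64(0.008758566414615962)) [ 0.5716 -0.1673  0.12  ]
base corners@.03 [array([0.6665, 0.3171, 0.03  ]), array([0.6055, 0.0916, 0.03  ]), array([0.459 , 0.1259, 0.03  ]), array([0.5187, 0.3547, 0.03  ])]
near flap free edge +y (array([ 0.4994, -0.1189,  0.183 ]), np.float64(0.0009427073845447022))
far flap free +y (array([ 0.5833, -0.0832,  0.18  ]), np.float64(0.01818160620921159))
0.125 [array([ 0.4613, -0.1195,  0.125 ]), array([ 0.5098, -0.2618,  0.125 ]), array([ 0.5121, -0.1246,  0.125 ]), array([ 0.548, -0.26 ,  0.125]), array([ 0.5909, -0.0943,  0.125 ]), array([ 0.6258, -0.2216,  0.125 ]), array([ 0.6106, -0.0819,  0.125 ]), array([ 0.6509, -0.2154,  0.125 ])]
0.183 [array([ 0.4525, -0.1143,  0.183 ]), array([ 0.4984, -0.2491,  0.183 ]), array([ 0.5005, -0.1191,  0.183 ]), array([ 0.5346, -0.2474,  0.183 ]), array([ 0.5752, -0.0904,  0.183 ]), array([ 0.6083, -0.211 ,  0.183 ]), array([ 0.5939, -0.0787,  0.183 ]), array([ 0.6321, -0.2051,  0.183 ])]
```

Request:
servo_tool --pt "0 0 -0.06" --pt "0.05 -0.03 -0.12" --pt "0.42 -0.29 -0.15" --pt "0.42 -0.29 -0.15" --pt "0.42 -0.29 -0.15" --pt "0.42 -0.29 -0.15" --pt "0.42 -0.29 -0.15" --pt "0.42 -0.29 -0.15" --spin '[0, 10, 10, 10, 10, 10, 10, 10]' --hand 0

```text
t: 1.1
tcp_pos: [0.4984, -0.2479, 0.3944]
tool_rot: [-3.142, 0.0, 0.267]
force: [0.3, -0.8, -0.1]
finger_gap: -0.0002
gripper_force: 0.0
```

Request:
servo_tool --pt "0.04 -0.04 0" --pt "0.06 -0.06 0" --pt "0.06 -0.06 0" --pt "0.06 -0.06 0" --pt "0.06 -0.06 0" --pt "0.06 -0.06 0" --pt "0.06 -0.06 0" --pt "0.06 -0.06 0" --spin '[0, 0, 0, 0, 0, 0, 0, 0]'

```text
t: 2.1
tcp_pos: [0.5398, -0.1762, 0.3943]
tool_rot: [-3.142, -0.0, 0.267]
force: [0.5, -0.6, 0.1]
finger_gap: -0.0002
gripper_force: 0.0
```

Run:
```python
from h import *
from bench import arm
s=arm.sense(); print(s["t"],s["tcp_pos"].round(4),s["joint_pos"].round(3))
c=arm.capture("wrist"); np.savez("wrist1.npz",**c); cv2.imwrite("pics/wrist1.png",c["img"][:,:,::-1])
print(c["mtx"].round(0).tolist(),c["camera_from_world"].round(3).tolist())
```

```text
2.1 [ 0.5398 -0.1762  0.3943] [ 0.361  0.163 -0.183  1.652  0.03   1.329 -1.131]
[[371.0, 0.0, 325.0], [0.0, 371.0, 235.0], [0.0, 0.0, 1.0]] [[0.264, -0.965, 0.0, -0.313], [-0.912, -0.249, 0.324, 0.362], [-0.313, -0.086, -0.946, 0.667], [0.0, 0.0, 0.0, 1.0]]
```

View pics/wrist1.png

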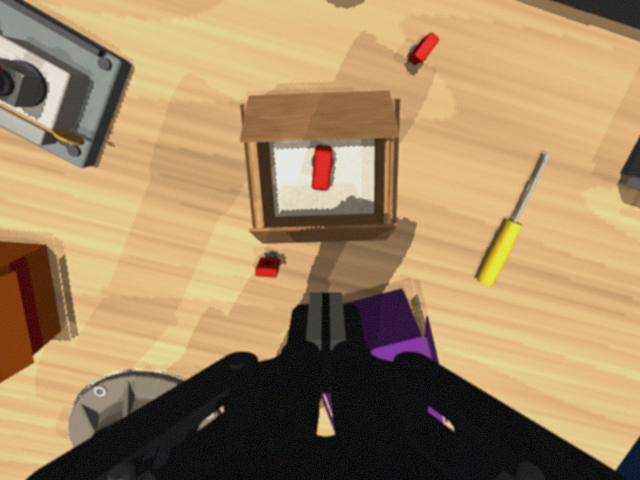

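The wrist view shows the carton square to the image: the far flap spans rows 93-139, the near flap is seen edge-on at rows 228-242, and the handle is at (322,167).

Run:
```python
from h import *
np.set_printoptions(precision=4,suppress=True)
w=load("wrist1.npz");t=load("top0.npz");s=load("scene0.npz")
img=w["img"]; m=red(img); k,l,st,ce=cv2.connectedComponentsWithStats(m)
i=l[165,322]; print(st[i],ce[i])
# top face vs side by brightness
V=img[...,0].astype(int); sel=l==i
for y in range(144,194,3): 
    xs=np.where(sel[y])[0]
    if len(xs): print(y,xs.min(),xs.max(),V[y,xs].tolist())
R=w["camera_from_world"];print("cam",-R[:3,:3].T@R[:3,3])
yaw=.28;ex=np.array([np.cos(yaw),np.sin(yaw)])
for nm,uv,z in(("near hinge? L",(252,231),.125),("near hinge R",(396,227),.125),("near outer L",(259,242),.183),("near outer R",(392,238),.183),("far free L",(243,139),.183),("far free R",(398,137),.183),("far hinge L",(248,95),.125),("far hinge R",(392,92),.125),("Lrim",(252,180),.125),("Rrim",(395,180),.125),("handle",(322,160),.12)):
    p=plane(w,uv,z);print(nm,p,"u %.4f v %.4f"%(p[:2]@ex,p[:2]@[-ex[1],ex[0]]))
cv2.imwrite("pics/w1c.png",cv2.resize(img[80:255,230:410,::-1],None,fx=3.4,fy=3.4,interpolation=cv2.INTER_CUBIC))
```

```text
[313 147  19  43 687] [321.8064 168.1266]
147 320 329 [91, 91, 91, 92]
150 316 330 [146, 160, 166, 162, 161, 154, 150, 146, 142, 136, 137, 136, 129, 117, 102]
153 315 331 [178, 199, 211, 219, 220, 220, 219, 217, 216, 217, 215, 215, 216, 209, 207, 188, 162]
156 315 331 [173, 203, 216, 221, 223, 223, 223, 221, 223, 223, 222, 223, 225, 224, 217, 195, 163]
159 314 331 [147, 177, 201, 218, 223, 222, 223, 221, 223, 224, 224, 223, 223, 222, 220, 210, 185, 150]
162 314 331 [161, 189, 213, 219, 223, 221, 220, 223, 221, 221, 223, 223, 224, 222, 221, 202, 177, 135]
165 314 330 [161, 184, 200, 215, 222, 221, 222, 222, 223, 222, 223, 220, 223, 221, 213, 194, 164]
168 314 330 [171, 190, 208, 217, 221, 221, 221, 222, 221, 222, 223, 223, 221, 221, 206, 188, 159]
171 314 329 [178, 195, 214, 221, 222, 221, 220, 220, 222, 220, 221, 223, 221, 215, 201, 176]
174 313 329 [163, 178, 194, 206, 219, 220, 221, 221, 222, 221, 220, 220, 221, 221, 214, 194, 165]
177 313 329 [172, 194, 213, 220, 220, 221, 220, 222, 218, 220, 220, 221, 220, 215, 206, 187, 158]
180 313 329 [182, 202, 217, 219, 221, 219, 220, 220, 2
[... 218 characters left out ...]
, 189, 161]
189 320 326 [169, 159, 166, 180, 185, 187, 181]
cam [ 0.6213 -0.1541  0.5142]
near hinge? L [ 0.4755 -0.1101  0.125 ] u 0.4266 v -0.2373
near hinge R [ 0.5218 -0.262   0.125 ] u 0.4291 v -0.3960
near outer L [ 0.4882 -0.1253  0.183 ] u 0.4345 v -0.2554
near outer R [ 0.5253 -0.2458  0.183 ] u 0.4369 v -0.3814
far free L [ 0.5776 -0.0922  0.183 ] u 0.5296 v -0.2482
far free R [ 0.6146 -0.2212  0.183 ] u 0.5295 v -0.3824
far hinge L [ 0.6125 -0.0779  0.125 ] u 0.5671 v -0.2442
far hinge R [ 0.6524 -0.2134  0.125 ] u 0.5680 v -0.3853
Lrim [ 0.5311 -0.0987  0.125 ] u 0.4832 v -0.2416
Rrim [ 0.5709 -0.2442  0.125 ] u 0.4812 v -0.3924
handle [ 0.5701 -0.1646  0.12  ] u 0.5024 v -0.3157
```

View pics/w1c.png

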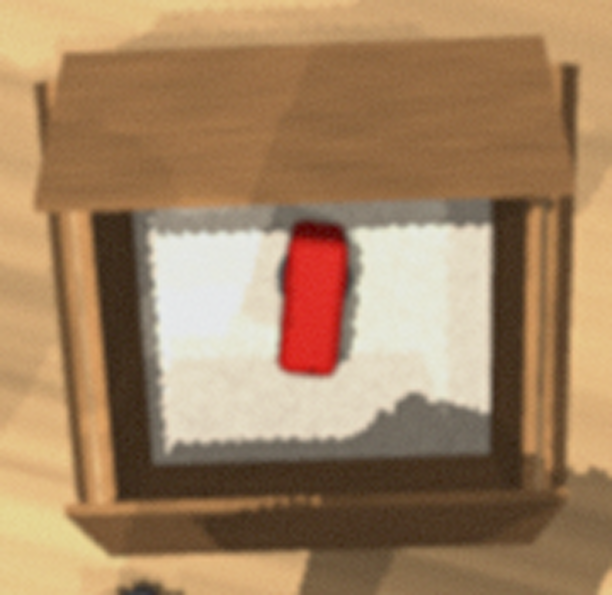

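Request:
servo_tool --pt "0.01 0 0.06" --pt "0.01 0 0.12" --pt "0.01 0 0.18" --pt "0.01 0 0.217" --pt "0.01 0 0.217" --pt "0.04 0 0.217" --pt "0.06 0 0.217" --pt "0.08 0 0.217" --spin '[0, 0, 0, 0, 0, 0, 0, 0]'

```text
t: 3.15
tcp_pos: [0.6186, -0.155, 0.1799]
tool_rot: [3.14, -0.002, 0.267]
force: [-1.5, 0.3, 0.1]
finger_gap: 0.0003
gripper_force: 0.4
```

Request:
servo_tool --pt "0.015 0 0" --pt "0.03 0 0" --pt "0.04 0 0" --pt "0.04 0 0" --pt "0.01 0 0" --pt "-0.04 0 0" --pt "-0.09 0 0" --pt "-0.1 0 0" --spin '[0, 0, 0, 0, 0, 0, 0, 0]'

```text
t: 4.15
tcp_pos: [0.5177, -0.1828, 0.1776]
tool_rot: [3.141, 0.001, 0.265]
force: [1.6, -0.2, -0.6]
finger_gap: -0.0002
gripper_force: 0.4
```

Request:
servo_tool --pt "-0.015 0 0" --pt "-0.03 0 0" --pt "-0.045 0 0" --pt "-0.045 0 0" --pt "0.0 0 0" --pt "0.02 0 -0.04" --pt "0.0 0 -0.09" --pt "-0.01 0 -0.14" --spin '[0, 0, 0, 0, 0, 0, 0, 0]'

```text
t: 5.15
tcp_pos: [0.5105, -0.1838, 0.3184]
tool_rot: [-3.141, 0.001, 0.268]
force: [0.2, -0.9, -0.5]
finger_gap: -0.0001
gripper_force: 0.0
```

Request:
servo_tool --pt "-0.02 0 -0.03" --pt "-0.02 0 -0.03" --pt "-0.02 0 -0.03" --pt "-0.02 0 -0.03" --pt "-0.02 0 -0.03" --pt "-0.02 0 -0.03" --pt "-0.02 0 -0.03" --pt "-0.02 0 -0.03" --spin '[0, 0, 0, 0, 0, 0, 0, 0]'

```text
t: 6.15
tcp_pos: [0.4916, -0.1893, 0.3472]
tool_rot: [-3.142, 0.0, 0.267]
force: [-0.0, 0.0, 0.1]
finger_gap: -0.0
gripper_force: 0.0
```

Run:
```python
from h import *
from bench import arm
s=arm.sense(); print(s["t"],s["tcp_pos"].round(4),s["tool_rot"].round(3),s["joint_pos"].round(3))
ims=[]
for n in("wrist","top","scene"):
    c=arm.capture(n); np.savez(n+"2.npz",**c); ims.append(c)
a=cv2.resize(ims[0]["img"][40:400,160:520,::-1],(590,590));b=crop(ims[1],325,165,120,100,1.75);d=crop(ims[2],250,235,120,110,1.75)
o=np.zeros((590,800,3),np.uint8);o[:,:590]=a;o[:b.shape[0],590:]=b;o[200:200+d.shape[0],590:]=d
cv2.imwrite("pics/m2.png",o)
```

```text
6.15 [ 0.4916 -0.1893  0.3472] [-3.142  0.     0.267] [ 0.413  0.117 -0.183  1.806  0.023  1.221 -1.081]
```

View pics/m2.png

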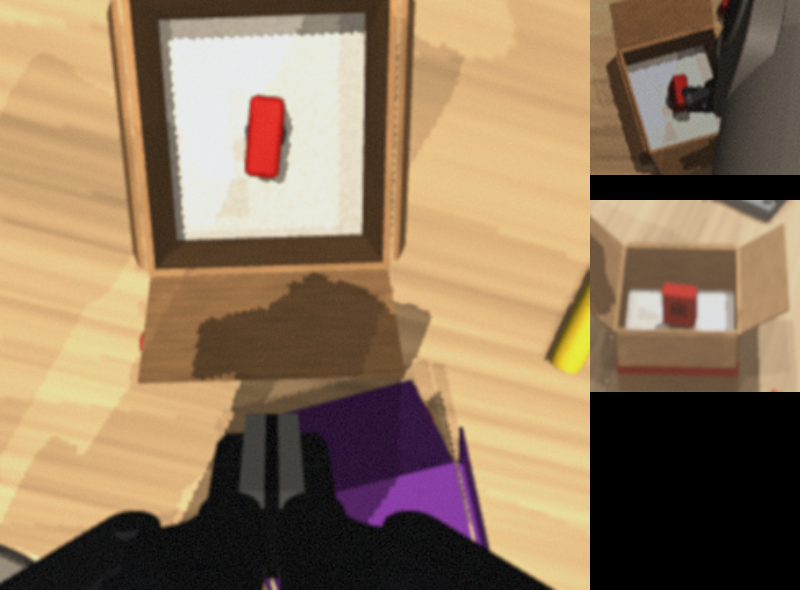

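Both flaps now lean outward, well past upright. The handle's top face shows at about (265,137) in the 1.64x crop. Next I'll measure its place, height and yaw from the two wrist views.

Run:
```python
from h import *
np.set_printoptions(precision=4,suppress=True)
r={}
for n in("wrist1","wrist2"):
    c=load(n+".npz"); g=((red(c["img"])>0)&(c["img"][...,0]>195)).astype(np.uint8)
    k,l,st,ce=cv2.connectedComponentsWithStats(g)
    for i in range(1,k):
        if st[i,4]>250:
            cn=cv2.findContours((l==i).astype(np.uint8),0,2)[0][0]; R=cv2.minAreaRect(cn); print(n,st[i],R)
            if st[i,4]>400 and 300<R[0][0]<345 :
                r[n]=(c,R[0]); bp=cv2.boxPoints(R); P=np.array([plane(c,p,.12) for p in bp]); print(P[:,:2].tolist(),P.mean(0))
                e=[P[1]-P[0],P[2]-P[1]]
                for v in e: print("len",np.linalg.norm(v),"ang",np.arctan2(v[1],v[0]))
print(tri(*r["wrist1"],*r["wrist2"]))
```

```text
wrist1 [416  33  23  27 287] ((427.0435791015625, 46.17038345336914), (10.62890625, 27.878360748291016), 35.83765411376953)
wrist1 [314 152  16  37 486] ((321.5826721191406, 169.96661376953125), (13.835797309875488, 36.68280792236328), 4.573921203613281)
[[0.5391492852987353, -0.16316885046039462], [0.5772873808306813, -0.156320379565523], [0.5799897128061668, -0.1704819348557879], [0.5419014573049035, -0.17779573173698998]] [ 0.5596 -0.1669  0.12  ]
len 0.038748108139646575 ang 0.17767673405230228
len 0.014417081755506588 ang -1.3822414351915364
wrist2 [311  99  21  48 789] ((320.240478515625, 122.47528839111328), (18.298154830932617, 46.124629974365234), 5.440331935882568)
[[0.5383238348813236, -0.161234352708226], [0.5774296614925574, -0.15509223882630435], [0.5802732719015815, -0.17090262216846955], [0.541220549754175, -0.17767354825937692]] [ 0.5593 -0.1662  0.12  ]
len 0.03958524015193506 ang 0.15579115212411265
len 0.016064069894784608 ang -1.3928417637799648
(array([ 0.5598, -0.1665,  0.1202]), np.float64(0.0007505278810540199))
```

Request:
servo_tool --pt "0.06 -0.004 0" --pt "0.0715 -0.004 0.03" --pt "0.0715 -0.004 0.09" --pt "0.0715 -0.004 0.15" --pt "0.0715 -0.004 0.2" --pt "0.0715 -0.004 0.23" --pt "0.0715 -0.004 0.252" --pt "0.0715 -0.004 0.252" --spin '[5, 5, 5, 5, 5, 5, 5, 5]' --hand 0.55

```text
t: 7.3
tcp_pos: [0.5587, -0.1663, 0.0939]
tool_rot: [-3.14, 0.003, 0.18]
force: [-0.4, 1.1, 1.3]
finger_gap: 0.0474
gripper_force: 0.0
```

Request:
servo_tool --pt "0 0 0" --pt "0 0 0" --pt "0 0 0" --pt "0 0 0" --pt "0 0 0" --pt "0 0 0" --pt "0 0 0" --pt "0 0 0" --spin '[0, 0, 0, 0, 0, 0, 0, 0]' --hand 0 --squeeze 60

```text
t: 8.3
tcp_pos: [0.5603, -0.1667, 0.0966]
tool_rot: [3.141, -0.002, 0.18]
force: [-0.6, 0.3, 7.2]
finger_gap: 0.0196
gripper_force: 58.7
```

Request:
servo_tool --pt "0 0 -0.02" --pt "0 0 -0.06" --pt "0 0 -0.12" --pt "0 0 -0.18" --pt "0 0 -0.205" --pt "0.005 -0.05 -0.205" --pt "0.01 -0.11 -0.205" --pt "0.015 -0.17 -0.205" --spin '[0, 0, 0, 0, 0, 0, 0, 0]'

```text
t: 9.3
tcp_pos: [0.5434, 0.005, 0.301]
tool_rot: [3.141, -0.001, 0.179]
force: [0.8, 1.3, -1.7]
finger_gap: 0.0195
gripper_force: 59.0
```

Request:
servo_tool --pt "0.005 -0.06 0" --pt "0.01 -0.12 0" --pt "0.015 -0.18 0" --pt "0.02 -0.23 0" --pt "0.022 -0.257 0" --pt "0.022 -0.257 0" --pt "0.022 -0.257 0" --pt "0.022 -0.257 0" --spin '[0, 0, 0, 0, 0, 0, 0, 0]'

```text
t: 10.3
tcp_pos: [0.5199, 0.259, 0.3005]
tool_rot: [3.141, -0.0, 0.178]
force: [-0.5, -0.0, -2.4]
finger_gap: 0.0195
gripper_force: 59.0
```

Run:
```python
from h import *
from bench import arm
s=arm.sense(); print(s["t"],s["tcp_pos"].round(4),s["tool_rot"].round(3),s["joint_pos"].round(3),s["force"].round(1),s["finger_gap"])
c=arm.capture("wrist"); np.savez("wrist3.npz",**c)
u=proj(c,[.586,.278,.102])[0]; print(u)
x,y=np.clip(int(u[0])-75,0,480),np.clip(int(u[1])-60,0,350)
a=crop(c,x,y,160,130,3);b=cv2.resize(c["img"][:,:,::-1],(320,240));o=np.zeros((390,800,3),np.uint8);o[:,:480]=a;o[:240,480:]=b
cv2.imwrite("pics/m3.png",o);print(x,y)
```

```text
10.3 [0.5199 0.259  0.3005] [ 3.141 -0.     0.178] [-0.191  0.267 -0.461  1.743  0.129  1.161 -2.082] [-0.5 -0.  -2.4] 0.019503222676436147
[316.59544276 128.03529297]
241 68
```

View pics/m3.png

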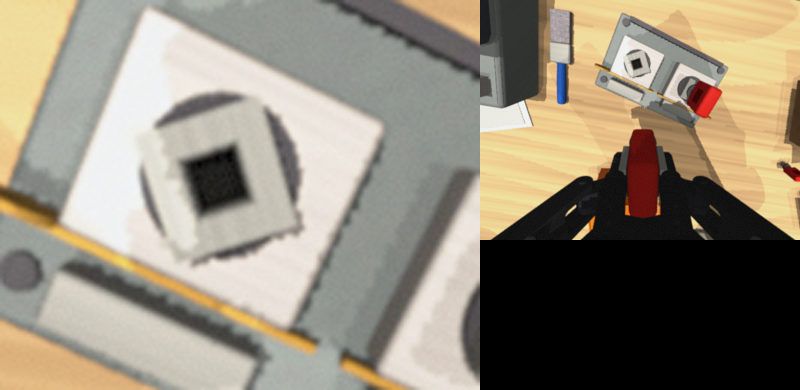

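The recess is at wrist px (312.7,128), with the head turned about 20 degrees counter-clockwise in the view. I'll fit it precisely.

Run:
```python
from h import *
np.set_printoptions(precision=4,suppress=True)
c=load("wrist3.npz"); g=cv2.cvtColor(c["img"],cv2.COLOR_RGB2GRAY)
x0,y0,k=295,108,8
sub=cv2.resize(g[y0:y0+42,x0:x0+38],None,fx=k,fy=k,interpolation=cv2.INTER_CUBIC)
m=(sub<105).astype(np.uint8); n,l,st,ce=cv2.connectedComponentsWithStats(m)
i=l[int((128-y0+.5)*k),int((312.7-x0+.5)*k)]; cn=cv2.findContours((l==i).astype(np.uint8),0,2)[0][0]
R=cv2.minAreaRect(cn); bp=(cv2.boxPoints(R)+.5)/k-.5+[x0,y0]
P=np.array([plane(c,p,.102) for p in bp]); print(R,bp,P,P.mean(0))
for a in range(4): v=P[(a+1)%4]-P[a]; print(np.linalg.norm(v),np.arctan2(v[1],v[0])%(np.pi/2))
M=cv2.moments(cn); u=((M["m10"]/M["m00"]+.5)/k-.5+x0,(M["m01"]/M["m00"]+.5)/k-.5+y0); print("cent",u,plane(c,u,.102))
t=load("top0.npz"); print(tri(c,u,t,(195,202.3)))
# plate + rail edges for vise yaw (crop coords, plate top z unknown ~.06)
C=lambda x,y:(241+x/3,68+y/3)
for a,b in(((150,8),(383,127)),((383,127),(292,328)),((62,220),(292,328)),((150,8),(62,220))):
    v=plane(c,C(*b),.06)-plane(c,C(*a),.06); print("plate",np.linalg.norm(v),np.arctan2(v[1],v[0])%(np.pi/2))
```

```text
((145.48513793945312, 160.65419006347656), (155.05804443359375, 152.84698486328125), 72.01266479492188) [[300.6694 121.3768]
 [318.8415 115.4768]
 [324.8269 133.9117]
 [306.6548 139.8118]] [[0.5889 0.2918 0.102 ]
 [0.596  0.2779 0.102 ]
 [0.5826 0.2705 0.102 ]
 [0.5752 0.2845 0.102 ]] [0.5857 0.2812 0.102 ]
0.015630994640751867 0.4777035872469644
0.015352798894502296 0.5018491113589478
0.015873859525197275 0.4825152571248372
0.015425234155536946 0.48600075124773295
cent (312.74312770078143, 127.65635285359247) [0.5857 0.2812 0.102 ]
(array([0.5858, 0.2807, 0.095 ]), np.float64(0.0015985620313188952))
plate 0.0780335382845169 1.3052540158697583
plate 0.06761624084026956 1.334904940078152
plate 0.08040000965175674 1.3106328396530105
plate 0.06801993155717968 1.2999508683115142
```

Request:
servo_tool --pt "0.03 -0.004 0" --pt "0.06 -0.009 0" --pt "0.0685 -0.0093 0" --pt "0.0685 -0.0093 0" --pt "0.0685 -0.0093 0" --pt "0.0685 -0.0093 0" --pt "0.0685 -0.0093 0" --pt "0.0685 -0.0093 0" --spin '[-10, -20, -30, -40, -50, -60, -70, -80]'

```text
t: 11.35
tcp_pos: [0.5856, 0.2807, 0.3003]
tool_rot: [3.141, 0.0, 1.581]
force: [-0.8, -0.0, -2.0]
finger_gap: 0.0193
gripper_force: 59.0
```

Request:
servo_tool --pt "0 0 0" --pt "0 0 0" --pt "0 0 0" --pt "0 0 0.03" --pt "0 0 0.07" --pt "0 0 0.1" --pt "0 0 0.1" --pt "0 0 0.1" --spin '[-10, -20, -27.7, -27.7, -27.7, -27.7, -27.7, -27.7]'

```text
t: 12.35
tcp_pos: [0.5858, 0.2816, 0.2017]
tool_rot: [3.14, -0.0, 2.059]
force: [-0.5, 0.9, -1.9]
finger_gap: 0.0191
gripper_force: 58.9
```

Request:
servo_tool --pt "-0.0009 -0.0005 0.01" --pt "-0.0009 -0.0005 0.018" --pt "-0.0009 -0.0005 0.022" --pt "-0.0009 -0.0005 0.025" --pt "-0.0009 -0.0005 0.027" --pt "-0.0009 -0.0005 0.027" --pt "-0.0009 -0.0005 0.027" --pt "-0.0009 -0.0005 0.027" --spin '[0, 0, 0, 0, 0, 0, 0, 0]'

```text
t: 13.35
tcp_pos: [0.5853, 0.2807, 0.1735]
tool_rot: [3.141, -0.0, 2.06]
force: [-1.4, 1.0, 2.1]
finger_gap: 0.0195
gripper_force: 59.4
```

Run:
```python
from h import *
from bench import arm
s=arm.sense(); print(s["t"],s["tcp_pos"].round(4),s["tool_rot"].round(3),s["joint_pos"].round(3),s["force"].round(1),s["ft_torque"].round(2))
c=arm.capture("scene"); np.savez("scene3.npz",**c);w=arm.capture("wrist"); np.savez("wrist4.npz",**w)
a=crop(c,310,110,90,90,4.4);b=crop(w,220,160,200,200,2)
o=np.zeros((400,800,3),np.uint8);o[:396,:396]=a;o[:,400:]=b;cv2.imwrite("pics/m4.png",o)
```

```text
13.35 [0.5853 0.2807 0.1735] [ 3.141 -0.     2.06 ] [-0.008  0.565 -0.742  1.703  0.432  1.044 -0.406] [-1.4  1.   2.1] [0.29 0.33 0.02]
```

View pics/m4.png

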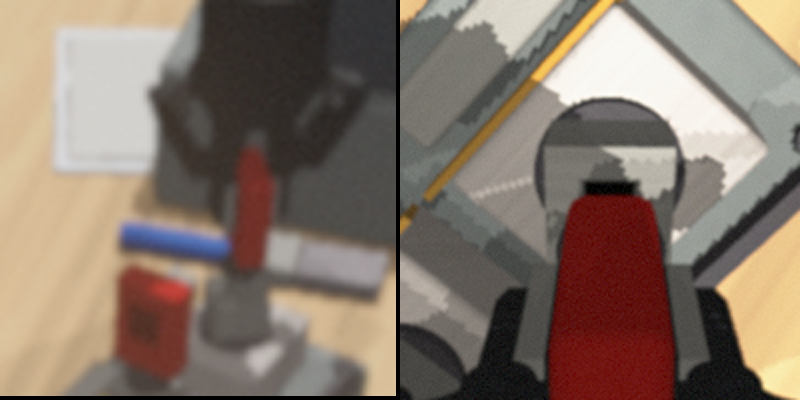

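The handle stands above the head with its sides parallel to the recess, and a light contact of about 4 N is felt. Next I press gently.

Request:
servo_tool --pt "0 0 0.001" --pt "0 0 0.002" --pt "0 0 0.003" --pt "0 0 0.004" --pt "0 0 0.005" --pt "0 0 0.006" --pt "0 0 0.006" --pt "0 0 0.006" --spin '[0, 0, 0, 0, 0, 0, 0, 0]'

```text
t: 14.45
tcp_pos: [0.5862, 0.2814, 0.1715]
tool_rot: [3.138, 0.002, 2.059]
force: [-13.1, -7.3, 51.5]
finger_gap: 0.019
gripper_force: 66.3
```

Request:
servo_tool --pt "0 0 -0.006" --pt "0 -0.0012 -0.006" --pt "0 -0.0012 -0.004" --pt "0 -0.0012 -0.003" --pt "0 -0.0012 -0.002" --pt "0 -0.0012 -0.001" --pt "0 -0.0012 0.0" --pt "0 -0.0012 0.0" --spin '[0, 0, 0, 0, 0, 0, 0, 0]'

```text
t: 15.45
tcp_pos: [0.5854, 0.2811, 0.1713]
tool_rot: [3.137, 0.001, 2.059]
force: [-11.8, -6.5, 55.4]
finger_gap: 0.0193
gripper_force: 66.4
```

Request:
servo_tool --pt "0 0 -0.004" --pt "0 -0.0015 -0.004" --pt "0 -0.0015 -0.002" --pt "0 -0.0015 -0.001" --pt "0 -0.0015 0" --pt "0 -0.0015 0" --pt "0 -0.0015 0" --pt "0 -0.0015 0" --spin '[0, 0, 0, 0, 0, 0, 0, 0]'

```text
t: 16.45
tcp_pos: [0.5848, 0.2808, 0.1715]
tool_rot: [3.135, 0.001, 2.059]
force: [-6.9, -4.6, 50.7]
finger_gap: 0.0193
gripper_force: 66.2
```

Run:
```python
from bench import arm
s=arm.sense(); print(s["tcp_pos"].round(4),s["tool_rot"].round(4),s["force"].round(1),s["ft_torque"].round(2))
```

```text
[0.5848 0.2808 0.1715] [3.1353e+00 8.0000e-04 2.0595e+00] [-6.9 -4.6 50.7] [-1.36  1.73 -0.08]
```

Run:
```python
from h import *
np.set_printoptions(precision=4,suppress=True)
c=load("wrist4.npz"); g=cv2.cvtColor(c["img"],cv2.COLOR_RGB2GRAY).astype(int)
print(g[244:262,320].tolist(),g[244:262,330].tolist()); print(g[253,300:350].tolist());print(g[240,282:372].tolist())
tcp=np.array([.5853,.2807]);y=2.06;ex=np.array([np.cos(y),np.sin(y)]);ey=np.array([np.sin(y),-np.cos(y)])
for p in((325,250.5),(311.5,253),(338,253),(291.5,240),(359,240)):
    q=plane(c,p,.102)[:2]-tcp; print(p,q@ex,q@ey)
# shading-free red grip top columns
m=red(c["img"]); 
for r in(262,275,290,305,330): xs=np.where((c["img"][r,:,0].astype(int)-c["img"][r,:,1]>50))[0]; print(r,xs.min(),xs.max())
print(-c["camera_from_world"][:3,:3].T@c["camera_from_world"][:3,3])
```

```text
[91, 88, 88, 91, 88, 76, 51, 31, 10, 4, 6, 12, 13, 25, 38, 38, 38, 44] [96, 90, 92, 88, 86, 76, 52, 28, 5, 0, 0, 2, 6, 17, 39, 47, 42, 42]
[122, 116, 120, 121, 120, 120, 120, 116, 119, 109, 91, 67, 35, 19, 7, 0, 12, 1, 0, 1, 4, 2, 1, 11, 2, 13, 0, 0, 2, 4, 0, 1, 15, 1, 2, 11, 26, 47, 74, 109, 147, 176, 184, 180, 183, 183, 183, 181, 181, 182]
[151, 148, 150, 145, 139, 106, 74, 57, 62, 74, 97, 115, 120, 118, 118, 115, 115, 118, 120, 117, 120, 118, 118, 116, 118, 118, 115, 116, 115, 120, 117, 116, 117, 116, 118, 116, 117, 117, 116, 111, 99, 103, 107, 108, 95, 85, 87, 94, 117, 153, 187, 198, 193, 181, 175, 174, 184, 189, 195, 193, 191, 179, 178, 185, 191, 195, 197, 200, 194, 178, 179, 181, 184, 180, 169, 143, 110, 84, 67, 69, 97, 123, 139, 158, 159, 139, 126, 125, 122, 114]
(325, 250.5) 0.008574787760366737 0.0004981271341240991
(311.5, 253) 0.007092910883427026 -0.006989013138012109
(338, 253) 0.007080266504425276 0.007707302562569166
(291.5, 240) 0.01476452416956876 -0.017848884578390924
(359, 240) 0.0147350432151895 0.019131197001385783
262 306 345
275 303 348
290 301 350
305 299 352
330 295 356
[0.5463 0.3548 0.2934]
```

Run:
```python
from h import *
np.set_printoptions(precision=4,suppress=True)
w=load("wrist2.npz"); yaw=.28;ex=np.array([np.cos(yaw),np.sin(yaw)]);ev=np.array([-ex[1],ex[0]])
C=lambda x,y:(160+x/1.639,40+y/1.639)
for p in((150,268),(395,264)):
    q=plane(w,C(*p),.125)[:2]; print("near rim",q@ex,q@ev)
h=np.array([.5597,-.1667]);print("handle",h@ex,h@ev)
# insert white board extents at .043
for p in((160,18),(363,18),(180,240),(362,234)): q=plane(w,C(*p),.043)[:2]; print("board",q@ex,q@ev)
# shots of handle axis in scene2 : red grip left/right edges
s=load("scene2.npz"); m=red(s["img"]); 
k,l,st,ce=cv2.connectedComponentsWithStats(m); print([st[i].tolist() for i in range(1,k) if st[i,4]>30])
print("expected top,tip px",proj(s,[[.5597,-.1667,.12],[.565,-.166,.058]]))
```

```text
near rim 0.4195098767553582 -0.24810925099729236
near rim 0.42006628618208597 -0.3894899007989912
handle 0.49183424220690064 -0.31488419806773993
board 0.5606659654551861 -0.24990877626330782
board 0.559037960845614 -0.37775779825175626
board 0.41910526360745215 -0.2538376958213827
board 0.4217319743115819 -0.3820319809675097
[[0, 19, 10, 23, 87], [379, 61, 5, 14, 46], [370, 78, 5, 12, 32], [339, 172, 13, 7, 38], [292, 283, 18, 8, 108], [353, 346, 11, 8, 45]]
expected top,tip px [[301.3555 285.1709]
 [303.9763 303.6303]]
```

Request:
servo_tool --pt "-0.001 0.0023 -0.006" --pt "-0.001 0.0023 -0.003" --pt "-0.001 0.0023 -0.0025" --pt "0.0 0.0023 -0.0025" --pt "0.001 0.0023 -0.0025" --pt "0.002 0.0023 -0.0025" --pt "0.003 0.0023 -0.0025" --pt "0.0035 0.0023 -0.0025" --spin '[0, 0, 0, 0, 0, 0, 0, 0]'

```text
t: 17.45
tcp_pos: [0.5852, 0.2824, 0.1719]
tool_rot: [3.139, 0.003, 2.058]
force: [-3.2, -11.0, 38.2]
finger_gap: 0.0194
gripper_force: 64.3
```

Run:
```python
from bench import arm
s=arm.sense(); print(s["tcp_pos"].round(4),s["tool_rot"].round(4),s["force"].round(1),s["ft_torque"].round(2))
```

```text
[0.5852 0.2824 0.1719] [3.1387 0.0032 2.058 ] [ -3.2 -11.   38.2] [-3.22  0.58 -0.06]
```

Request:
servo_tool --pt "-0.0025 0 -0.004" --pt "-0.0025 0 -0.002" --pt "-0.0025 0 -0.001" --pt "-0.0025 0 -0.001" --pt "-0.0025 0 -0.001" --pt "-0.0025 0 -0.001" --pt "-0.0025 0 -0.001" --pt "-0.0025 0 -0.001" --spin '[-6, -8, -8, -5, -2, 1, 4, 7]'

```text
t: 18.45
tcp_pos: [0.5856, 0.2821, 0.1722]
tool_rot: [3.138, -0.0, 1.935]
force: [-1.5, 0.4, 23.5]
finger_gap: 0.0197
gripper_force: 62.6
```

Run:
```python
from bench import arm
s=arm.sense(); print(s["tcp_pos"].round(4),s["tool_rot"].round(4),s["force"].round(1),s["ft_torque"].round(2))
```

```text
[0.5856 0.2821 0.1722] [ 3.1381e+00 -3.0000e-04  1.9347e+00] [-1.5  0.4 23.5] [0.02 0.23 0.11]
```

Run:
```python
from h import *
np.set_printoptions(precision=4,suppress=True)
from bench import arm
c=load("wrist4.npz"); im=c["img"].astype(int); print(im[252:340:2,325,0].tolist())
n=arm.capture("wrist"); np.savez("wrist5.npz",**n); print(n["img"][244:344:2,325,0].tolist())
for cc,tcp,y in((c,np.array([.5853,.2807,.1735]),2.06),(n,np.array([.5856,.2821,.1722]),1.935)):
    ex=np.array([np.cos(y),np.sin(y),0])
    for off in(.0766,.0716): # tcp-tip
        tip=tcp-[0,0,off]; print(off,"top edge",proj(cc,tip+.022*ex+[0,0,.1]),"grip bottom",proj(cc,tip+.022*ex+[0,0,.038]),"collar",proj(cc,tip+.014*ex+[0,0,.031]),"sq",proj(cc,tip+.007*ex+[0,0,.005]))
w=n; a=crop(w,260,200,130,150,4); cv2.imwrite("pics/m5.png",a)
```

```text
[10, 5, 19, 83, 101, 99, 100, 99, 100, 100, 100, 99, 93, 97, 92, 98, 92, 95, 92, 93, 96, 94, 98, 95, 99, 98, 98, 96, 93, 94, 96, 93, 99, 92, 92, 99, 98, 102, 108, 112, 115, 114, 114, 114]
[86, 88, 95, 92, 72, 8, 0, 66, 95, 94, 99, 97, 98, 94, 90, 94, 91, 92, 93, 91, 91, 95, 93, 89, 91, 94, 92, 94, 92, 94, 93, 94, 95, 94, 93, 93, 92, 95, 93, 97, 99, 100, 106, 107, 106, 113, 113, 114, 114, 114]
0.0766 top edge [[323.5412 324.6475]] grip bottom [[323.9476 249.4902]] collar [[324.0002 259.6754]] sq [[324.1037 253.0784]]
0.0716 top edge [[323.4889 334.3095]] grip bottom [[323.9255 253.5745]] collar [[323.9807 263.8197]] sq [[324.0892 256.5149]]
0.0766 top edge [[323.618 324.588]] grip bottom [[323.562  249.5191]] collar [[323.5882 259.7046]] sq [[323.595  253.1207]]
0.0716 top edge [[323.6252 334.2366]] grip bottom [[323.565  253.5993]] collar [[323.5918 263.8451]] sq [[323.5982 256.5543]]
```

View pics/m5.png

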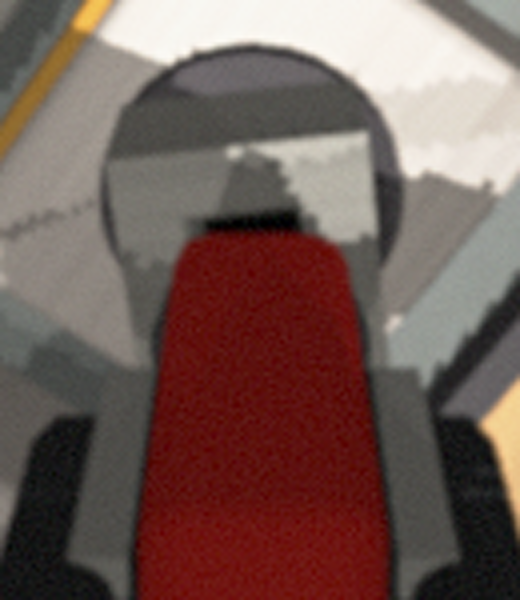

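Request:
servo_tool --pt "0.001 0 -0.003" --pt "0.001 0 -0.001" --pt "0.001 0 -0.0005" --pt "0.0015 0 -0.0005" --pt "0.002 0 -0.0005" --pt "0.0027 0 -0.0005" --pt "0.0035 0 -0.0005" --pt "0.004 0 -0.0005" --spin '[-7, -7, -7, -7, -7, -7, -7, -7]'

```text
t: 19.5
tcp_pos: [0.5828, 0.2846, 0.1707]
tool_rot: [-3.141, 0.0, 2.059]
force: [0.5, -0.8, -2.9]
finger_gap: 0.0194
gripper_force: 59.3
```

Run:
```python
from bench import arm
s=arm.sense(); print(s["tcp_pos"].round(4),s["tool_rot"].round(4),s["force"].round(1),s["ft_torque"].round(2))
```

```text
[0.5828 0.2846 0.1707] [-3.1406e+00  3.0000e-04  2.0591e+00] [ 0.5 -0.8 -2.9] [-0.54 -0.12 -0.03]
```

The contact force vanished at 1.3 mm below the contact height, so the square has found the recess. I'll lower it gently.

Request:
servo_tool --pt "0 0 0.002" --pt "0 0 0.004" --pt "0 0 0.006" --pt "0 0 0.008" --pt "0 0 0.01" --pt "0 0 0.01" --pt "0 0 0.01" --pt "0 0 0.01" --spin '[0, 0, 0, 0, 0, 0, 0, 0]'

```text
t: 20.5
tcp_pos: [0.583, 0.2848, 0.1611]
tool_rot: [-3.141, 0.0, 2.06]
force: [2.7, -4.3, -4.4]
finger_gap: 0.0197
gripper_force: 59.2
```

Request:
servo_tool --pt "-0.0005 0 0.001" --pt "-0.0005 0 0.003" --pt "-0.0005 0 0.004" --pt "-0.0005 0 0.005" --pt "-0.0005 0 0.006" --pt "-0.0005 0 0.007" --pt "-0.0005 0 0.007" --pt "-0.0005 0 0.007" --spin '[0, 0, 0, 0, 0, 0, 0, 0]'

```text
t: 21.5
tcp_pos: [0.5834, 0.2848, 0.1553]
tool_rot: [3.141, 0.0, 2.06]
force: [-2.4, -5.0, 12.9]
finger_gap: 0.0194
gripper_force: 61.3
```

Request:
servo_tool --pt "0 0 0" --pt "0 0 0" --pt "0 0 0" --pt "-0.002 0 0" --pt "-0.004 0 0" --pt "-0.004 0 0" --pt "-0.004 0 0" --pt "-0.004 0 0" --spin '[0, 0, 0, 0, 0, 0, 0, 0]' --hand 0.35

```text
t: 22.5
tcp_pos: [0.5851, 0.2811, 0.1543]
tool_rot: [3.142, -0.0, 2.06]
force: [0.5, -0.5, 0.7]
finger_gap: 0.0297
gripper_force: 0.0
```

Request:
servo_tool --pt "0 0 0" --pt "0 0 0" --pt "0 0 0" --pt "0 0 0" --pt "0 0 0" --pt "0 0 0.004" --pt "0 0 0.004" --pt "0 0 0.004" --spin '[0, 0, 0, 0, 0, 0, 0, 0]' --hand 0 --squeeze 80

```text
t: 23.5
tcp_pos: [0.5855, 0.2816, 0.1538]
tool_rot: [3.139, 0.001, 2.059]
force: [-14.9, -10.6, 50.3]
finger_gap: 0.0191
gripper_force: 84.3
```

Run:
```python
from h import *
np.set_printoptions(precision=4,suppress=True)
from bench import arm
s=arm.sense(); print(s["t"],s["tcp_pos"].round(4),s["tool_rot"].round(4),s["force"].round(1),s["ft_torque"].round(2),s["joint_pos"].round(2))
w=arm.capture("wrist");c=arm.capture("scene"); np.savez("wrist6.npz",**w);np.savez("scene6.npz",**c)
a=crop(w,250,190,140,150,3.9);b=crop(c,310,120,90,90,2.3);o=np.zeros((585,760,3),np.uint8);o[:,:546]=a;o[:207,546:753]=b
cv2.imwrite("pics/m6.png",o)
print(w["img"][230:344:2,325,0].tolist())
```

```text
23.5 [0.5855 0.2816 0.1538] [3.1394 0.0014 2.0595] [-14.9 -10.6  50.3] [-2.76  4.01 -0.03] [-0.02  0.59 -0.73  1.72  0.45  1.01 -0.42]
[69, 75, 76, 76, 77, 80, 78, 73, 79, 88, 88, 96, 99, 98, 100, 100, 98, 99, 103, 100, 99, 98, 99, 101, 102, 100, 99, 97, 93, 98, 93, 97, 96, 96, 98, 96, 96, 98, 98, 90, 96, 96, 97, 95, 101, 104, 111, 115, 112, 111, 116, 117, 115, 114, 114, 118, 114]
```

View pics/m6.png

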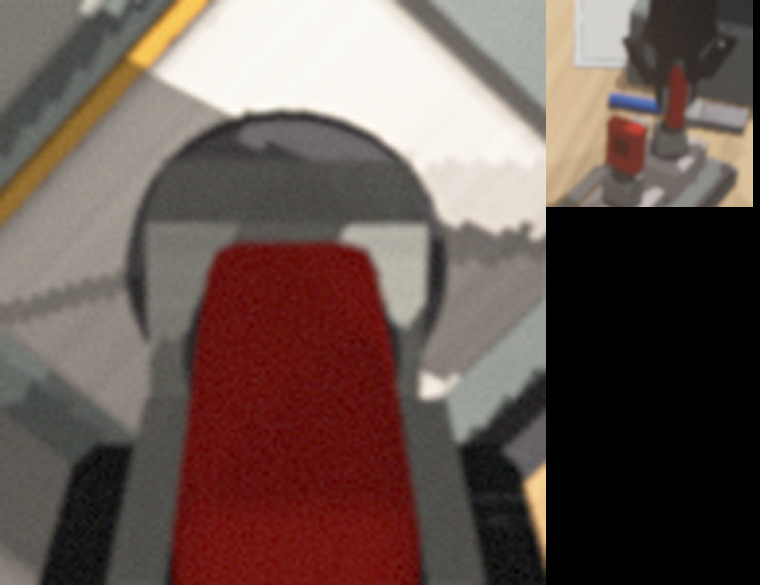

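The handle now stands upright and seated on the head, with the collar down (firm at z 0.154). Next I turn it clockwise.

Request:
servo_tool --pt "0 0 -0.003" --pt "0 0 -0.003" --pt "0 0 -0.003" --pt "0 0 -0.003" --pt "0 0 -0.003" --pt "0 0 -0.003" --pt "0 0 -0.003" --pt "0 0 -0.003" --spin '[3, 8, 14, 20, 26, 31, 35, 35]'

```text
t: 24.6
tcp_pos: [0.5849, 0.2806, 0.1542]
tool_rot: [3.141, 0.001, 1.448]
force: [-7.4, -7.3, 18.9]
finger_gap: 0.019
gripper_force: 81.0
```

Run:
```python
from bench import arm
s=arm.sense(); print(s["tcp_pos"].round(4),s["tool_rot"].round(4),s["force"].round(1),s["ft_torque"].round(2))
```

```text
[0.5849 0.2806 0.1542] [3.1414e+00 1.3000e-03 1.4476e+00] [-7.4 -7.3 18.9] [-1.74  2.09  0.09]
```

Request:
servo_tool --pt "0 0 0" --pt "0 0 0" --pt "0 0 0" --pt "0 0 0" --pt "0 0 0" --pt "0 0 0" --pt "0 0 0" --pt "0 0 0" --spin '[2, 4, 6, 8, 9, 10, 11, 11]'

```text
t: 25.6
tcp_pos: [0.5847, 0.2806, 0.1542]
tool_rot: [3.141, 0.001, 1.257]
force: [-9.1, -6.6, 20.1]
finger_gap: 0.0189
gripper_force: 81.1
```

Run:
```python
from h import *
from bench import arm
s=arm.sense(); print(s["tcp_pos"].round(4),s["tool_rot"].round(4),s["force"].round(1),s["ft_torque"].round(2))
w=arm.capture("wrist");c=arm.capture("scene"); np.savez("wrist7.npz",**w);np.savez("scene7.npz",**c)
a=cv2.resize(w["img"][100:350,200:450,::-1],(500,500));b=crop(c,310,120,90,90,3.2);o=np.zeros((500,792,3),np.uint8);o[:,:500]=a;o[:288,500:788]=b
cv2.imwrite("pics/m7.png",o)
```

```text
[0.5847 0.2806 0.1542] [3.1414e+00 1.2000e-03 1.2568e+00] [-9.1 -6.6 20.1] [-1.71  2.34  0.32]
```

Request:
servo_tool --pt "0 0 0" --pt "0 0 0" --pt "0 0 0" --pt "0 0 0" --pt "0 0 0" --pt "0 0 0" --pt "0 0 0" --pt "0 0 0" --spin '[1, 2, 3, 4, 5, 6, 6, 6]'

```text
t: 26.7
tcp_pos: [0.5847, 0.2807, 0.1542]
tool_rot: [3.141, 0.001, 1.153]
force: [-9.5, -5.6, 21.3]
finger_gap: 0.0189
gripper_force: 81.2
```

Run:
```python
from bench import arm
s=arm.sense(); print(s["tcp_pos"].round(4),s["tool_rot"].round(4),s["force"].round(1),s["ft_torque"].round(2))
```

```text
[0.5847 0.2807 0.1542] [3.1413e+00 1.2000e-03 1.1527e+00] [-9.5 -5.6 21.3] [-1.75  2.4   0.69]
```

Request:
servo_tool --pt "0 0 0" --pt "0 0 0" --pt "0 0 0" --pt "0 0 0" --pt "0 0 0" --pt "0 0 0" --pt "0 0 0" --pt "0 0 0" --spin '[1, 2, 3, 4, 5, 5, 5, 5]'

```text
t: 27.7
tcp_pos: [0.5846, 0.2807, 0.1542]
tool_rot: [3.141, 0.001, 1.066]
force: [-11.2, -6.6, 21.7]
finger_gap: 0.0191
gripper_force: 81.5
```

Run:
```python
from h import *
from bench import arm
s=arm.sense(); print(s["tcp_pos"].round(4),s["tool_rot"].round(4),s["force"].round(1),s["ft_torque"].round(2))
w=arm.capture("wrist");c=arm.capture("scene"); np.savez("wrist7.npz",**w);np.savez("scene7.npz",**c)
a=cv2.resize(w["img"][100:350,200:450,::-1],(500,500));b=crop(c,310,120,90,90,3.2);o=np.zeros((500,792,3),np.uint8);o[:,:500]=a;o[:288,500:788]=b
cv2.imwrite("pics/m7.png",o)
```

```text
[0.5846 0.2807 0.1542] [3.1412e+00 1.3000e-03 1.0660e+00] [-11.2  -6.6  21.7] [-1.78  2.55  1.11]
```

View pics/m7.png

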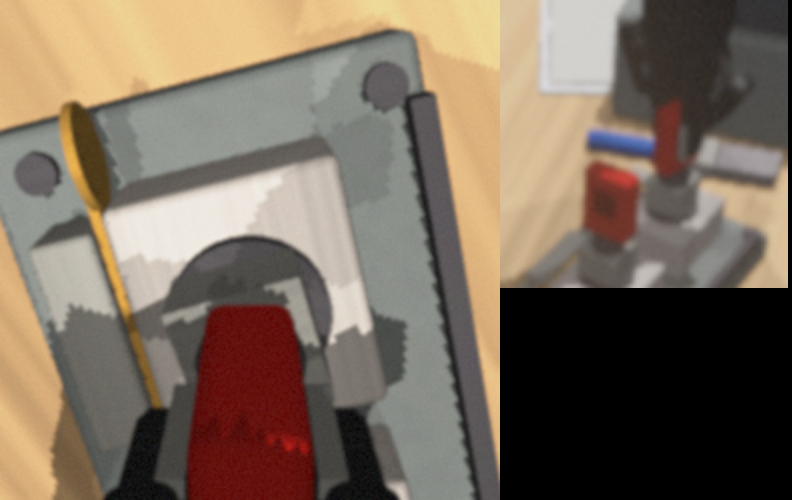

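The head is now about 4 degrees short of square to the vise, which matches the 1.5 rad stop, and torque rises linearly past it (0.69 to 1.11 N m). The clamp is firm, so I relieve the twist, release and retreat upward.

Request:
servo_tool --pt "0 0 -0.0005" --pt "0 0 -0.001" --pt "0 0 -0.001" --pt "0 0 -0.001" --pt "0 0 -0.001" --pt "0 0 -0.001" --pt "0 0 -0.001" --pt "0 0 -0.001" --spin '[-3, -6, -8, -8, -8, -8, -8, -8]'

```text
t: 28.8
tcp_pos: [0.5846, 0.2805, 0.1544]
tool_rot: [-3.141, 0.001, 1.205]
force: [-5.6, -4.6, 9.4]
finger_gap: 0.019
gripper_force: 79.7
```

Request:
servo_tool --pt "0 0 0" --pt "0 0 0" --pt "0 0 0" --pt "0 0 -0.005" --pt "0 0 -0.02" --pt "0 0 -0.05" --pt "0 0 -0.1" --pt "0 0 -0.15" --spin '[0, 0, 0, 0, 0, 0, 0, 0]' --hand 0.5

```text
t: 29.8
tcp_pos: [0.5849, 0.2811, 0.307]
tool_rot: [3.141, -0.001, 1.205]
force: [0.8, -0.1, 0.5]
finger_gap: 0.0427
gripper_force: 0.0
```

Request:
servo_tool --pt "-0.05 0 -0.02" --pt "-0.1 0 -0.02" --pt "-0.1 0 -0.02" --pt "-0.1 0 -0.02" --pt "-0.1 0 -0.02" --pt "-0.1 0 -0.02" --pt "-0.1 0 -0.02" --pt "-0.1 0 -0.02" --spin '[0, 0, 0, 0, 0, 0, 0, 0]'

```text
t: 30.8
tcp_pos: [0.5493, 0.1879, 0.3241]
tool_rot: [-3.141, -0.0, 1.205]
force: [0.5, 0.1, -0.6]
finger_gap: 0.0429
gripper_force: 0.0
```

Run:
```python
from h import *
from bench import arm
np.set_printoptions(precision=4,suppress=True)
s=arm.sense(); print(s["t"],s["tcp_pos"].round(4),s["tool_rot"].round(4),s["force"].round(1))
w=arm.capture("wrist");c=arm.capture("scene");np.savez("wrist8.npz",**w);np.savez("scene8.npz",**c)
a=cv2.resize(w["img"][:,:,::-1],(560,420));b=crop(c,310,120,90,90,2.6);d=crop(c,245,235,120,120,1.95);o=np.zeros((470,800,3),np.uint8);o[:420,:560]=a;o[:234,560:794]=b;o[236:470,560:794]=d
cv2.imwrite("pics/m8.png",o)
print("upright would be: tops",proj(w,[.5855,.2812,.179]),"mouth",proj(w,[.5855,.2812,.102]),proj(c,[[.5855,.2812,.179],[.5855,.2812,.102]]))
```

```text
30.8 [0.5493 0.1879 0.3241] [-3.1413 -0.      1.2048] [ 0.5  0.1 -0.6]
upright would be: tops [[324.8853  81.6195]] mouth [[324.9059  87.4543]] [[366.2078 151.5542]
 [364.0772 174.7783]]
```

View pics/m8.png

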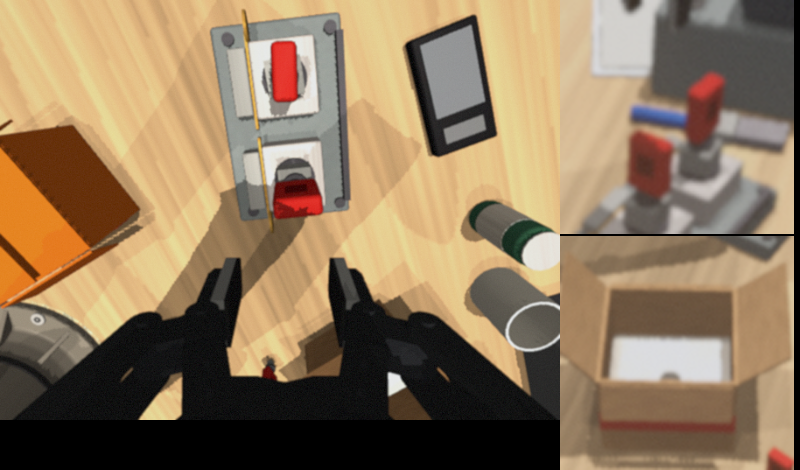

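The handle stands upright in the bare head, both flaps are wide open and the fixed handle is untouched. I'll do a quick check of the seat height and the jaw.

Run:
```python
from h import *
np.set_printoptions(precision=4,suppress=True)
w=load("wrist8.npz");c=load("scene8.npz")
def box(c,near,thr):
    m=((red(c["img"])>0)&(c["img"][...,0]>thr)).astype(np.uint8);k,l,st,ce=cv2.connectedComponentsWithStats(m)
    i=1+np.argmin([np.hypot(*(ce[j]-near))+(1e3 if st[j,4]<25 else 0) for j in range(1,k)]); cn=cv2.findContours((l==i).astype(np.uint8),0,2)[0][0]
    return st[i],cv2.minAreaRect(cn)
a=box(w,(325,82),195);b=box(c,(366,152),205);print(a,b)
print(tri(w,a[1][0],c,b[1][0])); print(plane(w,a[1][0],.179))
bp=np.array([plane(w,p,.179) for p in cv2.boxPoints(a[1])])
for i in range(2):v=bp[i+1]-bp[i];print(np.linalg.norm(v),np.arctan2(v[1],v[0]))
s0=load("scene0.npz")
cv2.imwrite("pics/m9.png",np.hstack([crop(load("wrist3.npz"),215,70,130,130,3),crop(w,235,5,170,250,390/250)[:, :],]))
```

```text
(array([ 312,   48,   26,   66, 1584], dtype=int32), ((324.4852600097656, 80.48613739013672), (65.25908660888672, 24.647083282470703), 88.36341857910156)) (array([372,  79,   2,   1,   2], dtype=int32), ((372.5, 79.0), (1.0, 0.0), 180.0))
(array([0.5838, 0.27  , 0.3916]), np.float64(0.005900519004924818))
[0.5855 0.2819 0.179 ]
0.015857962600707536 -0.3400765115242727
0.03990223654677462 -1.8958474244173247
```

Run:
```python
from h import *
np.set_printoptions(precision=4,suppress=True)
c=load("scene8.npz")
h=cv2.cvtColor(c["img"],cv2.COLOR_RGB2HSV)
# grip bbox for both handles in scene with relaxed red
m=(((h[...,0]<8)|(h[...,0]>172))&(h[...,1]>140)).astype(np.uint8)[120:210,310:400]
k,l,st,ce=cv2.connectedComponentsWithStats(m)
print([(st[i]+[310,120,0,0,0]).tolist() for i in range(1,k) if st[i,4]>30])
f=np.array([.5855-.0285,.2812-.1063]); 
for z in(.179,.117): print(z,"new",proj(c,[.5855,.2812,z]),"fixed",proj(c,[f[0],f[1],z]))
# jaw block (vise frame): right edge of light jaw vs block in wrist8, crop px/0.875
w=load("wrist8.npz"); y=-.26; ex=np.array([np.cos(y),np.sin(y)])
g=cv2.cvtColor(w["img"],cv2.COLOR_RGB2GRAY).astype(int)
print(g[85,240:380].tolist())
```

```text
[[359, 148, 14, 26, 224], [337, 171, 16, 24, 263]]
0.179 new [[366.2078 151.5542]] fixed [[344.9173 172.3451]]
0.117 new [[364.4797 170.391 ]] fixed [[343.7804 191.4416]]
[173, 172, 170, 173, 173, 172, 167, 157, 127, 119, 132, 144, 150, 147, 150, 155, 148, 153, 155, 151, 150, 149, 149, 164, 179, 188, 185, 187, 190, 191, 193, 194, 196, 194, 196, 198, 197, 201, 200, 203, 199, 195, 171, 140, 134, 166, 181, 172, 180, 208, 229, 232, 232, 231, 230, 232, 233, 233, 230, 202, 142, 95, 105, 149, 188, 202, 197, 176, 126, 74, 57, 61, 73, 89, 97, 102, 107, 106, 111, 106, 105, 108, 111, 105, 107, 107, 106, 106, 111, 106, 104, 103, 106, 106, 102, 98, 89, 80, 71, 70, 80, 123, 160, 172, 168, 154, 122, 90, 79, 91, 130, 178, 203, 207, 218, 226, 232, 234, 234, 232, 222, 183, 141, 136, 149, 158, 161, 163, 161, 161, 162, 162, 159, 158, 159, 160, 160, 158, 158, 154]
```

```bash
python3 -c "
from bench import arm
print(arm.close_job())"
```

```text
the job is handed in; nothing more can be done
None
```

The job is handed in at about 31 s on the clock: both flaps are wide open, the red handle stands upright in the recess with its collar down, and the clamp is turned to its firm stop. I inferred the closed jaw from the stop torque and the head's angle, since I could not read it directly.

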